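Clear the drying rail and slide the varnished toy onto it

ROBOT

A 6-joint arm with a two-finger parallel gripper is mounted at the origin on the work surface. World frame = base frame: x ahead of the robot, y to its left, z up, the work surface at z = 0. Lengths are in m, angles in rad, forces in N, time in s.
With the tool pointing down it reaches from about 0.25 to 0.8 m from the base axis. Payload 3.9 kg.
Tool frame: the origin (TCP) lies at the very end of the fingers, on their centre line; the grasp point (between the pads) lies 19 mm behind it; z points along the fingers, y is the line along which they close (so a half turn about z gives the same grasp; the last joint's range is limited). The gripper opens to 85 mm and grips with 20 to 120 N. Pads are 22 mm wide; open, the fingers measure 114 mm over their backs; the gripper's body (76 mm by 85 mm) begins 54 mm behind the grasp point. The pads swing forward as they close: fully open they stand 13 mm farther back than shut.
Start: joints at [0, 0.26, -0.138, 1.173, 0, 1.571], TCP at [0.525, -0, 0.231] pointing down, gripper open.
Joint ranges: [-2.78, 2.78], [-0.83, 1.72], [-1.28, 1.37], [-1.9, 2.12], [-1.57, 1.48], [-3.14, 3.14]. Speed limits (rad/s): [2.57, 2.57, 3.14, 3.14, 3.14, 3.14].

INTERFACE

Orientations are given as a unit quaternion [w, x, y, z].
In Python, from station import manip, imaging, nets gives the robot as it stands. The module is installed in compiled form; this text tells all that it offers.
- The arm moves only by the tool move_arm, never from a script. Its argument "motion" is a list of rows, each a list of 3 entries, a list of its own where there are three numbers: the shift along the tool's x, y, z scaled (see below), then the turn, a rotation vector about the tool's x, y, z scaled (see below), then the opening, from 0 (shut) to 1 (fully open). A call has exactly 10 rows; each row is the pose to reach, as a shift and turn from the pose commanded when the call began, along the tool's axes at that moment; what a row does not reach only later rows make up. The controller multiplies each number of a shift by 0.25 m and each number of a turn by 1.5 rad. A row lasts 1/12 s, in which the tool goes at most 41.7 mm and 7.16 degrees, less where a joint would pass 70% of its speed; a pose out of reach is approached as far as the arm can. A call with a number of a shift or a turn outside -1 to 1 is refused whole. A call with a gripper value outside its range is refused whole. The fingers move at their own pace and stop on an object; the grip force is fixed at half the most. Time passes only in rows, so rows that repeat a pose let the fingers close, or fill a call up. It gives the time, the measured TCP pose, the force, the opening and the grip force at its end, in the units of the state.
- manip.observe(): the state, without advancing time (a new reading comes with each control period).
- imaging.read_camera(name): name is "scene" or "side" or "wrist"; returns a dict with "img" (400x640x3 uint8, red, green, blue), "intrinsics" (3x3 intrinsics, pixels), "k1" (the pictures are not rectified: a ray, as slopes to the right and down, at radius r is drawn at 1 + k1 r^2 times it, then the intrinsics apply), "cam_to_world" (4x4, takes a point from camera to world coordinates). Camera axes: x right, y down, z forward; pixel columns grow to the right and rows downward; lengths in m; the calibration is good to about 2 mm. A picture is of the moment at which its call begins. There is no depth.
- manip.close_job(): hands the job in; it is judged then, once.
Trained networks look in the newest picture that a camera, given by its name, has taken for a name from the list of things; names that differ only in an ending like _2 or _b are one class to them, and where a whole thing is asked for, a point or a joint stands for the part that bears it (a point fixed in the world has none). Each returns a list of dicts, best first, with "conf" (0 to 1); they miss things now and then, are a little off and sometimes report something else, mostly with a low value. They report only what shows in the picture. A call takes as long as a camera call.
- nets.masks_of(thing, camera): "pixels" (400x640 bool, what is visible of it) and "at" ([column, row] in pixels, amid what is visible of it).
The state is a dict: "clock": time; "q": joint angles; "qd": joint speeds; "effort": joint torques, N m; "position": TCP position; "eef_rot": TCP orientation; "wrist_force": force on the tool from outside, world axes, zero at the start; "moment": the same for the moment, N m; "width": opening from 0.0 (shut) to 1.0 (fully open); "grip_force": force on a finger pad.
Only numpy, scipy, OpenCV 4.12 (cv2) and the standard library are available. Lean on these libraries where they do the work, as an engineer would, in place of code of your own. Each camera call takes 0.05 s, during which the arm holds its last target. There are 200 camera calls.

TASK

Clear the cup and the beaker off the narrow drying rail by nesting all three mixing vessels in size order: the cup inside the squat tub, the slim beaker inside the cup, the stack standing upright on the table. Then push the board that carries the freshly varnished toy dog off the wide deck and along the rail until it is home against the end stop, lying flat, straight and centred across the rail, with the dog still standing on it. The varnish is wet, so never touch the dog; knock nothing over and leave the jar and the sanding block where they are.

Things in the scene. Friction and masses are not known exactly. Their poses are not given: they have to be found in the camera images.
- stand: Fixed wooden stand, its whole top level, 50 mm above the table. Origin on the table on its middle line; z up, x points away from the robot, y runs along it to the robot's left. Wide deck: y = +30 to +220 mm, 170 mm across x. Narrow rail: y = +30 down to -200 mm, 40 mm across x. End stop from y = -200 to -214 mm, 70 mm across x, top 66 mm above the table.
- home (a point): Point of the stand's top, 50 mm above the table, on the rail's middle line at the stand's y = -110 mm; axes as the stand's. The underside centre of the board lies here when the board touches the end stop and is centred.
- board: Loose white laminated board lying on the deck, 130 mm (own x) x 180 mm (own y) x 18 mm thick, about 0.3 kg; origin at the centre of its underside. At the start it is up to 32 mm off the stand's middle line and slightly turned. It slides on the stand when its edge is pushed; too far off centre it would tip off the rail. z is up.
- dog: Wooden toy sausage dog, freshly varnished, standing loose near the middle of the board: 96 mm long (own y, nose to -y), 40 mm wide, 52 mm high, about 0.12 kg, wheels do not turn. Origin under its middle, on the board. Must not be touched; it rides on the board.
- tub: Squat white open tub standing on the table between robot and rail, outer diameter 90 mm at the rim, 80 mm at the foot, 50 mm high, wall 4 mm, floor 5 mm thick; origin at the centre of its underside, z up.
- cup: White open cup standing on the rail, outer diameter 64 mm at the rim, 56 mm at the foot, 74 mm high, wall 4 mm, floor 5 mm thick; origin at the centre of its underside, z up. Nested in the tub its rim stands about 29 mm above the tub's rim.
- beaker: Slim white open beaker standing on the rail, outer diameter 44 mm at the rim, 38 mm at the foot, 94 mm high, wall 3 mm, floor 5 mm thick; origin at the centre of its underside, z up. Nested in the cup its rim stands about 25 mm above the cup's rim.
- jar: Bystander: amber glass jar with a metal lid, 66 mm diameter, 85 mm high, origin at the centre of its underside.
- sander: Bystander: cork sanding block with a dark wooden grip, 65 x 110 mm (x, y), 44 mm high; origin at the centre of its underside.

How it is judged:
By the outcome, as a careful person would: the job done as asked, in the order asked, and still so for the second after the job is handed in, with the robot touching nothing.
It also fails if it takes over 72 s, if anything falls off the work surface, if the arm or the gripper's body presses on something with over 40 N, if the wrist force passes 120 N, or if a joint passes its speed limit or range.

## Working session

There is one attempt and no reset: what is moved stays moved. The work goes in short steps, Python scripts to look and compute and a tool call to move; the robot and the scene stay as the last step left them, time stands still between calls to the robot, and variables do not carry over. Pictures are saved under pics/ and viewed, at most 10 in all, crops included, and the job is handed in when it is done.

Besides the shell and the picture viewer there is one more tool, called after "Emit:" by a JSON object that holds its "name" and its "arguments", one argument or row to a line. move_arm: Moves the arm, as the interface text tells. Its arguments: {"type":"object","properties":{"motion":{"type":"array"}},"required":["motion"]}

```bash
mkdir -p pics
cat > h.py <<'E'
import numpy as np, cv2
from station import manip, imaging, nets
def snap(n):
    c=imaging.read_camera(n); return c
def ray(c,uv):
    K=np.array(c["intrinsics"],float); T=np.array(c["cam_to_world"],float)
    d=np.array([(uv[0]-K[0,2])/K[0,0],(uv[1]-K[1,2])/K[1,1]]); s=d.copy()
    for _ in range(20): s=d/(1+c["k1"]*(s@s))
    v=T[:3,:3]@np.array([s[0],s[1],1]); return T[:3,3],v/np.linalg.norm(v)
def atz(c,uv,z):
    o,v=ray(c,uv); return o+v*(z-o[2])/v[2]
def proj(c,p):
    K=np.array(c["intrinsics"],float); T=np.array(c["cam_to_world"],float)
    p=np.atleast_2d(p); q=(p-T[:3,3])@T[:3,:3]; s=q[:,:2]/q[:,2:3]
    s=s*(1+c["k1"]*(s**2).sum(1,keepdims=True)); return s*[K[0,0],K[1,1]]+[K[0,2],K[1,2]]
E
python3 - <<'E'
from h import *
for n in ["scene","side","wrist"]:
    c=snap(n); cv2.imwrite(f"pics/{n}0.png",c["img"][...,::-1])
    print(n,np.round(c["cam_to_world"],3).tolist(),c["k1"],np.array(c["intrinsics"]).tolist())
    for t in ["stand","board","dog","tub","cup","beaker","jar","sander"]:
        print(t,[(round(m["conf"],2),np.round(m["at"]).tolist(),int(m["pixels"].sum())) for m in nets.masks_of(t,n)[:3]])
print(manip.observe())
E
```

```text
scene [[0.827, 0.355, -0.436, 0.929], [0.562, -0.521, 0.642, -0.721], [0.001, -0.776, -0.631, 0.66], [0.0, 0.0, 0.0, 1.0]] -0.03858418558984281 [[404.72776389952986, 0.0, 318.6118371454137], [0.0, 404.72776389952986, 199.4301843721835], [0.0, 0.0, 1.0]]
stand [(0.56, [372.0, 220.0], 1682)]
board [(0.6, [396.0, 149.0], 1309)]
dog [(0.69, [402.0, 144.0], 350)]
tub [(0.84, [314.0, 203.0], 1151)]
cup [(0.92, [383.0, 168.0], 575)]
beaker [(0.67, [373.0, 195.0], 733)]
jar [(0.78, [321.0, 154.0], 765), (0.56, [313.0, 203.0], 1146)]
sander [(0.84, [193.0, 305.0], 2184)]
side [[0.743, -0.432, 0.511, 0.001], [-0.669, -0.479, 0.568, -0.707], [-0.001, -0.764, -0.645, 0.726], [0.0, 0.0, 0.0, 1.0]] -0.10262965471866639 [[429.82987682706283, 0.0, 313.86691224515863], [0.0, 429.82987682706283, 202.896687319537], [0.0, 0.0, 1.0]]
stand [(0.72, [292.0, 173.0], 2821)]
board [(0.61, [251.0, 149.0], 1321)]
dog [(0.72, [292.0, 174.0], 2941), (0.6, [257.0, 136.0], 447)]
tub [(0.69, [297.0, 215.0], 1124)]
cup [(0.25, [259.0, 136.0], 431)]
beaker [(0.61, [333.0, 161.0], 581)]
jar [(0.97, [222.0, 199.0], 919)
[... 541 characters left out ...]
: array([-4.48717275e-05,  2.60025522e-01, -1.38113501e-01,  1.17270856e+00,
        1.19941735e-05,  1.57078384e+00]), 'qd': array([ 1.16736419e-03, -7.98135527e-04, -2.55437850e-05,  6.31830323e-04,
        3.97234554e-04,  2.91404861e-04]), 'effort': array([-7.77097976e-04, -4.05616558e+01,  2.54226154e+01,  1.37400675e-03,
       -1.02409209e-05, -1.20184907e-05]), 'position': array([ 5.24980009e-01, -1.97138267e-05,  2.31285795e-01]), 'eef_rot': array([-2.23635786e-05,  7.07118230e-01,  7.07095331e-01, -1.38813777e-05]), 'wrist_force': array([-0.10931771,  0.44247461, -0.34273241]), 'moment': array([-0.02006449, -0.07654707,  0.0321712 ]), 'grip_force': 0.0, 'width': 0.9995802929541744}
```

```bash
python3 -c "
import cv2,numpy as np
a=[cv2.imread(f'pics/{n}0.png') for n in ['scene','side']]
cv2.imwrite('pics/both0.png',cv2.resize(np.vstack(a),(480,600)))"
```

```text
(no output)
```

View pics/scene0.png

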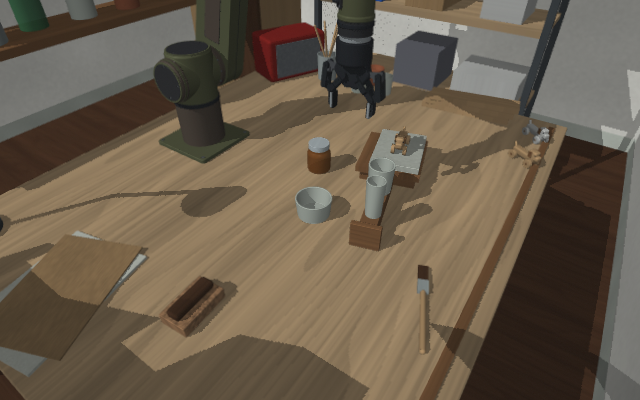

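View pics/side0.png

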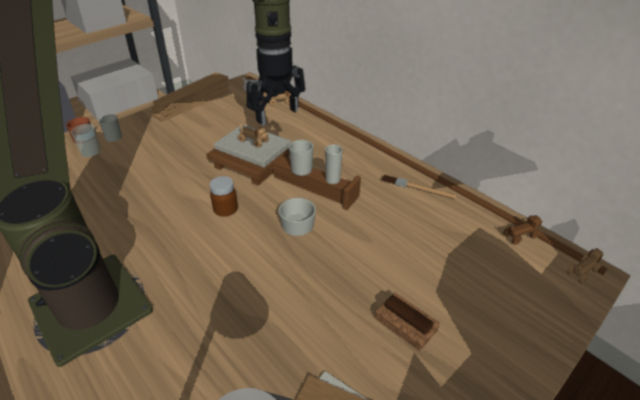

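The scene camera shows the tub at (314,203), jar at (319,155), cup at (381,170) and beaker at (375,195) on the rail. The end stop is at (366,235), the board with the dog at (400,148), and the sander at (193,305). The side view agrees: cup (301,157), beaker (333,163), tub (297,216), jar (223,197) and board (252,146).

View pics/wrist0.png

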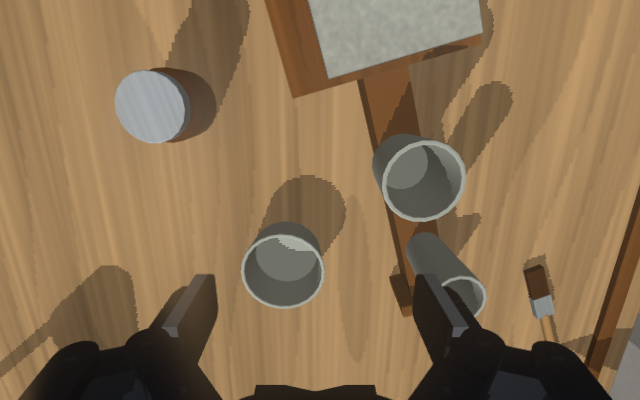

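```bash
cat >> h.py <<'E'
from scipy.optimize import minimize
a_=np.linspace(0,2*np.pi,48,endpoint=False); C_=np.c_[np.cos(a_),np.sin(a_),0*a_]
DIM={"tub":(.045,.040,.050),"cup":(.032,.028,.074),"beaker":(.022,.019,.094),"jar":(.033,.033,.085)}
def sil(c,p,d):
    R,r,h=d; P=np.vstack([C_*r+p,C_*R+p+[0,0,h]]); u=proj(c,P)
    m=np.zeros((1600,2560),np.uint8); cv2.fillConvexPoly(m,cv2.convexHull(np.round(u*4).astype(np.int32)),1)
    return cv2.resize(m.astype(np.float32),(640,400),interpolation=cv2.INTER_AREA)
def fit(views,d,p0,s=.02):
    def cost(p): 
        t=0
        for c,m in views:
            k=sil(c,p,d); t+=1-np.minimum(k,m).sum()/np.maximum(k,m).sum()
        return t/len(views)
    S=np.array([p0]+[np.array(p0)+np.eye(3)[i]*s for i in range(3)])
    r=minimize(cost,p0,method="Nelder-Mead",options=dict(initial_simplex=S,xatol=2e-4,fatol=1e-4))
    return r.x,r.fun
E
python3 - <<'E'
from h import *
C={n:snap(n) for n in ["scene","side","wrist"]}
for t,z,cams in [("tub",0,["scene","side","wrist"]),("cup",.05,["scene","wrist"]),("beaker",.05,["scene","side","wrist"]),("jar",0,["scene","side","wrist"])]:
    M={n:(C[n],nets.masks_of(t,n)[0]) for n in cams}
    p0=atz(C["wrist"],M["wrist"][1]["at"],z+.03); p0[2]=z
    for s in ([cams]+[[a for a in cams if a!=b] for b in cams]):
        p,f=fit([(M[n][0],M[n][1]["pixels"].astype(np.float32)) for n in s],DIM[t],p0)
        print(t,s,np.round(p,4),round(f,3))
E
```

```text
Traceback (most recent call last):
IndexError: list index out of range
```

The wrist view shows the tub rim at (283,270), the cup rim at (423,178), the beaker rim at (462,295) partly behind a finger, and the jar lid at (152,107). The near edge of the board runs from (330,78) to (482,35). The rail runs from (380,80) to (405,310).

```bash
cat > loc.py <<'E'
from h import *
import pickle
C={n:snap(n) for n in ["scene","side","wrist"]}
P0={"tub":(.5,-.01,0),"cup":(.58,.03,.05),"beaker":(.59,-.03,.05),"jar":(.42,.08,0)}
for t,cams in [("tub",["scene","side","wrist"]),("cup",["scene","side","wrist"]),("beaker",["scene","side","wrist"]),("jar",["scene","side","wrist"])]:
    V={}
    p0=np.array(P0[t])
    for n in cams:
        for m in nets.masks_of(t,n):
            p,f=fit([(C[n],m["pixels"].astype(np.float32))],DIM[t],p0) if 0 else (0,0)
            k=sil(C[n],p0,DIM[t]); 
            if (k*m["pixels"]).sum()>.1*k.sum() and m["pixels"].sum()<2*k.sum(): V[n]=m["pixels"].astype(np.float32);break
    print(t,list(V))
    ns=list(V)
    if len(ns)<2: continue
    for s in ([ns]+([[a for a in ns if a!=b] for b in ns] if len(ns)>2 else [])):
        p,f=fit([(C[n],V[n]) for n in s],DIM[t],p0)
        print(t,s,np.round(p,4),round(f,3))
pickle.dump(C,open("c0.pkl","wb"))
E
python3 loc.py
```

```text
tub ['scene', 'side']
tub ['scene', 'side'] [ 0.4921 -0.0998 -0.0013] 0.052
cup ['scene', 'side', 'wrist']
cup ['scene', 'side', 'wrist'] [0.6058 0.0168 0.0482] 0.191
cup ['side', 'wrist'] [0.6054 0.0166 0.0481] 0.048
cup ['scene', 'wrist'] [0.6059 0.0169 0.0478] 0.249
cup ['scene', 'side'] [0.6079 0.0193 0.0473] 0.255
beaker ['scene', 'wrist']
beaker ['scene', 'wrist'] [ 0.6373 -0.0721  0.0466] 0.218
jar ['scene', 'side']
jar ['scene', 'side'] [ 0.3929  0.0698 -0.0032] 0.092
```

Run:
```python
from h import *
import pickle
C=pickle.load(open("c0.pkl","rb"));c=C["wrist"]
for nm,uv,z in [("deckL",(266,0),.05),("deckcorner",(294,97),.05),("railL",(361,85),.05),("railL2",(400,300),.05),("railR",(408,70),.05),("bL",(307,0),.068),("bcorner",(330,78),.068),("bR",(482,33),.068),("stop",(390,275),.066),("cuprim",(424,181),.124),("tubrim",(283,271),.05)]:
    print(nm,np.round(atz(c,uv,z),4))
for n in ["scene","side"]:
    for m in nets.masks_of("beaker",n): print(n,m["conf"],m["at"],m["pixels"].sum())
V=[(C[n],nets.masks_of("beaker",n)[0]["pixels"].astype(np.float32)) for n in ["scene","side"]]
print(fit(V,DIM["beaker"],(.637,-.072,.05)))
im=[C["scene"]["img"][120:260,290:450],C["side"]["img"][120:260,200:380]]
b=np.hstack([cv2.resize(im[0],(400,350)),cv2.resize(im[1],(400,311))[:,:,:] if 0 else cv2.resize(im[1],(400,350))])
cv2.imwrite("pics/crop1.png",b[...,::-1])
```

```text
deckL [0.4828 0.1538 0.05  ]
deckcorner [0.5046 0.0768 0.05  ]
railL [0.5641 0.087  0.05  ]
railL2 [ 0.616  -0.1339  0.05  ]
railR [0.6047 0.0995 0.05  ]
bL [0.5171 0.1497 0.068 ]
bcorner [0.5358 0.0922 0.068 ]
bR [0.6577 0.1268 0.068 ]
stop [ 0.5989 -0.0938  0.066 ]
cuprim [0.6044 0.0184 0.124 ]
tubrim [ 0.4896 -0.0981  0.05  ]
scene 0.9 [372.1, 195.6] 783
side 0.7 [332.1, 164.5] 571
(array([ 0.63789849, -0.07191914,  0.04649992]), np.float64(0.07999762892723083))
```

View pics/crop1.png

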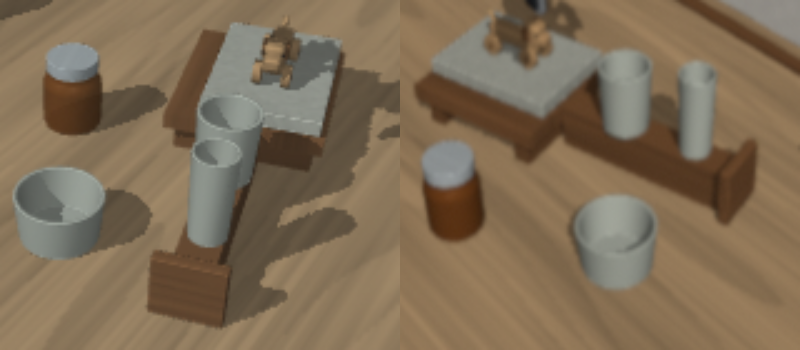

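The crop confirms the layout. The cup and beaker stand on the rail between the board and the stop, and the tub is clear. I'll move to a hover above the cup.

Emit:
{"name": "move_arm", "arguments": {
  "motion": [
    [[0.068, 0.32, 0.2], [0, 0, -0.175], 1],
    [[0.068, 0.32, 0.2], [0, 0, -0.175], 1],
    [[0.068, 0.32, 0.2], [0, 0, -0.175], 1],
    [[0.068, 0.32, 0.2], [0, 0, -0.175], 1],
    [[0.068, 0.32, 0.2], [0, 0, -0.175], 1],
    [[0.068, 0.32, 0.2], [0, 0, -0.175], 1],
    [[0.068, 0.32, 0.2], [0, 0, -0.175], 1],
    [[0.068, 0.32, 0.2], [0, 0, -0.175], 1],
    [[0.068, 0.32, 0.2], [0, 0, -0.175], 1],
    [[0.068, 0.32, 0.2], [0, 0, -0.175], 1]
  ]
}}

```text
clock: 3.43
position: [0.6048, 0.0168, 0.1821]
eef_rot: [0.0, 0.609, 0.793, 0.0]
wrist_force: [0.0, -0.5, -0.3]
width: 0.997
grip_force: 0.0
```

Run:
```python
from h import *
import pickle
C=pickle.load(open("c0.pkl","rb"))
w=snap("wrist");s=snap("scene");d=snap("side")
pickle.dump(w,open("w1.pkl","wb"))
M=nets.masks_of("cup","wrist"); print([(m["conf"],m["at"],m["pixels"].sum()) for m in M])
S=nets.masks_of("cup","side"); print([(m["conf"],m["at"]) for m in S])
V=[(w,M[0]["pixels"].astype(np.float32))]
if S and S[0]["at"][0]>280: V.append((d,S[0]["pixels"].astype(np.float32)))
print(fit(V,DIM["cup"],(.605,.017,.05)))
st=manip.observe(); print(st["position"],st["eef_rot"],st["width"])
cv2.imwrite("pics/w1.png",w["img"][...,::-1])
```

```text
[(0.87, [314.5, 222.8], np.int64(8370))]
[(0.83, [300.4, 158.1])]
(array([0.60546592, 0.01596306, 0.04680234]), np.float64(0.05446338653564453))
[0.60494441 0.01698155 0.1814548 ] [7.53710808e-05 6.08507132e-01 7.93548398e-01 6.30110502e-05] 1.0007566326063713
```

View pics/w1.png

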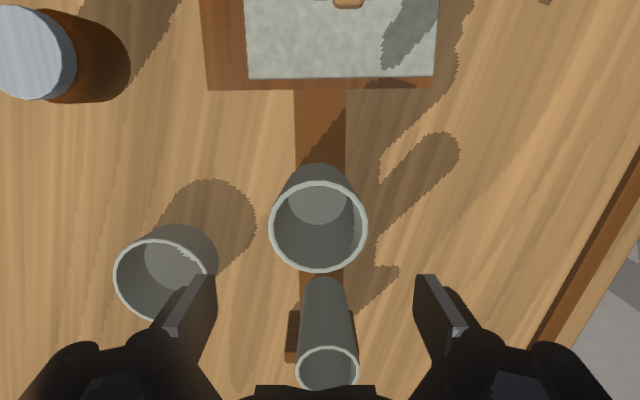

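The cup rim is at (318,226), centred between the fingers at about column 315. The beaker rim is at (328,370), and the deck edge looks horizontal, so the yaw is about 15°. I'll descend and grip.

Emit:
{"name": "move_arm", "arguments": {
  "motion": [
    [[0, 0, 0.09], [0, 0, 0], 1],
    [[0, 0, 0.18], [0, 0, 0], 1],
    [[0, 0, 0.27], [0, 0, 0], 1],
    [[0, 0, 0.35], [0, 0, 0], 1],
    [[0, 0, 0.35], [0, 0, 0], 1],
    [[0, 0, 0.35], [0, 0, 0], 0.4],
    [[0, 0, 0.35], [0, 0, 0], 0.4],
    [[0, 0, 0.35], [0, 0, 0], 0.4],
    [[0, 0, 0.35], [0, 0, 0], 0.4],
    [[0, 0, 0.35], [0, 0, 0], 0.4]
  ]
}}

```text
clock: 4.52
position: [0.6065, 0.017, 0.0956]
eef_rot: [0.001, 0.608, 0.794, 0.001]
wrist_force: [0.2, 0.1, 5.0]
width: 0.719
grip_force: 65.5
```

Emit:
{"name": "move_arm", "arguments": {
  "motion": [
    [[0, 0, -0.12], [0, 0, 0], 0.4],
    [[0, 0, -0.24], [0, 0, 0], 0.4],
    [[0, 0, -0.32], [0, 0, 0], 0.4],
    [[-0.08, -0.14, -0.32], [0, 0, 0], 0.4],
    [[-0.16, -0.28, -0.32], [0, 0, 0], 0.4],
    [[-0.24, -0.42, -0.32], [0, 0, 0], 0.4],
    [[-0.329, -0.566, -0.32], [0, 0, 0], 0.4],
    [[-0.329, -0.566, -0.32], [0, 0, 0], 0.4],
    [[-0.329, -0.566, -0.32], [0, 0, 0], 0.4],
    [[-0.329, -0.566, -0.32], [0, 0, 0], 0.4]
  ]
}}

```text
clock: 5.35
position: [0.4903, -0.0993, 0.1744]
eef_rot: [0.001, 0.609, 0.793, 0.001]
wrist_force: [0.5, -0.6, -0.6]
width: 0.716
grip_force: 65.9
```

```bash
cat > look.py <<'E'
from h import *
import sys,pickle
W={n:snap(n) for n in ["wrist","scene","side"]}
def best(t,n,p0):
    for m in nets.masks_of(t,n):
        k=sil(W[n],p0,DIM[t])
        if (k*m["pixels"]).sum()>.2*k.sum() and m["pixels"].sum()<2*k.sum(): return m["pixels"].astype(np.float32)
    return None
def locate(t,p0,cams):
    p0=np.array(p0,float)
    V=[(n,best(t,n,p0)) for n in cams]; V=[v for v in V if v[1] is not None]
    for s in [V]+([[v] for v in V] if len(V)>1 else []):
        if s: p,f=fit([(W[n],m) for n,m in s],DIM[t],p0,.006); print(t,[n for n,_ in s],np.round(p,4),round(f,3))
E
python3 - <<'E'
from look import *
locate("tub",(.491,-.099,0),["scene","side"])
locate("cup",(.491,-.099,.13),["wrist","scene","side"])
locate("beaker",(.638,-.072,.048),["wrist","scene","side"])
st=manip.observe(); print(st["position"],st["wrist_force"],st["width"])
cv2.imwrite("pics/w2.png",np.hstack([W["wrist"]["img"],W["side"]["img"]])[...,::-1][::1,::1])
b=np.vstack([np.hstack([cv2.resize(W["wrist"]["img"],(400,250)),cv2.resize(W["side"]["img"][100:300,180:500],(400,250))])]);cv2.imwrite("pics/v2.png",b[...,::-1])
pickle.dump(W,open("w2.pkl","wb"))
E
```

```text
tub ['scene', 'side'] [ 0.4922 -0.1    -0.0021] 0.043
tub ['scene'] [ 0.4864 -0.0914 -0.0107] 0.027
tub ['side'] [ 0.4925 -0.0999 -0.0024] 0.051
cup ['wrist', 'scene', 'side'] [ 0.4893 -0.0996  0.1271] 0.152
cup ['wrist'] [ 0.4889 -0.1003  0.1263] 0.018
cup ['scene'] [ 0.4907 -0.0958  0.1259] 0.07
cup ['side'] [ 0.5266 -0.0552  0.0881] 0.241
beaker ['wrist', 'scene', 'side'] [ 0.6382 -0.0723  0.0469] 0.103
beaker ['wrist'] [ 0.6385 -0.0734  0.0457] 0.019
beaker ['scene'] [ 0.6373 -0.0679  0.0459] 0.047
beaker ['side'] [ 0.639  -0.0706  0.0439] 0.154
[ 0.48979738 -0.09891503  0.1736727 ] [-0.50811603 -0.14937321 -0.20344154] 0.7202868614240318
```

View pics/v2.png

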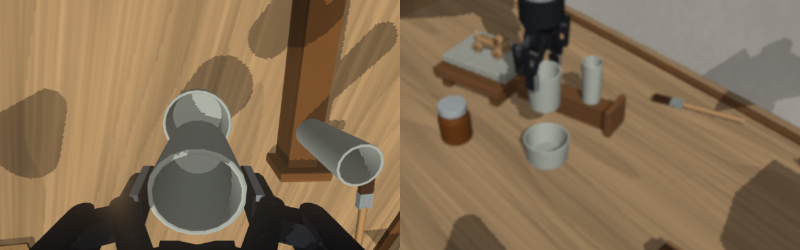

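The cup hangs upright in the gripper with its rim at about (198,190) in the left half. The tub is still under it at the fitted place, and the beaker is standing. I'll lower and release.

Emit:
{"name": "move_arm", "arguments": {
  "motion": [
    [[0, 0.008, 0.1], [0, 0, 0], 0.4],
    [[0, 0.008, 0.2], [0, 0, 0], 0.4],
    [[0, 0.008, 0.3], [0, 0, 0], 0.4],
    [[0, 0.008, 0.39], [0, 0, 0], 0.4],
    [[0, 0.008, 0.44], [0, 0, 0], 0.4],
    [[0, 0.008, 0.47], [0, 0, 0], 0.4],
    [[0, 0.008, 0.487], [0, 0, 0], 0.4],
    [[0, 0.008, 0.487], [0, 0, 0], 0.4],
    [[0, 0.008, 0.487], [0, 0, 0], 0.4],
    [[0, 0.008, 0.487], [0, 0, 0], 0.4]
  ]
}}

```text
clock: 6.73
position: [0.4926, -0.0988, 0.053]
eef_rot: [0.001, 0.608, 0.794, 0.0]
wrist_force: [0.2, -0.5, -0.3]
width: 0.714
grip_force: 65.9
```

Emit:
{"name": "move_arm", "arguments": {
  "motion": [
    [[0, 0, 0.006], [0, 0, 0], 0.4],
    [[0, 0, 0.006], [0, 0, 0], 0.85],
    [[0, 0, 0.006], [0, 0, 0], 1],
    [[0, 0, 0.006], [0, 0, 0], 1],
    [[0, 0, 0.006], [0, 0, 0], 1],
    [[0, 0, -0.05], [0, 0, 0], 1],
    [[0, 0, -0.15], [0, 0, 0], 1],
    [[0, 0, -0.3], [0, 0, 0], 1],
    [[0, 0, -0.45], [0, 0, 0], 1],
    [[0, 0, -0.58], [0, 0, 0], 1]
  ]
}}

```text
clock: 7.57
position: [0.4916, -0.0986, 0.1993]
eef_rot: [0.0, 0.608, 0.794, 0.0]
wrist_force: [0.2, 0.1, 0.1]
width: 1.0
grip_force: 0.0
```

Emit:
{"name": "move_arm", "arguments": {
  "motion": [
    [[-0.013, 0.15, 0], [0, 0, 0], 1],
    [[-0.026, 0.3, 0], [0, 0, 0], 1],
    [[-0.039, 0.45, 0], [0, 0, 0], 1],
    [[-0.051, 0.594, 0], [0, 0, 0], 1],
    [[-0.051, 0.594, 0], [0, 0, 0], 1],
    [[-0.051, 0.594, 0], [0, 0, 0], 1],
    [[-0.051, 0.594, 0], [0, 0, 0], 1],
    [[-0.051, 0.594, 0], [0, 0, 0], 1],
    [[-0.051, 0.594, 0], [0, 0, 0], 1],
    [[-0.051, 0.594, 0], [0, 0, 0], 1]
  ]
}}

```text
clock: 8.4
position: [0.6373, -0.0727, 0.1977]
eef_rot: [0.0, 0.609, 0.793, 0.0]
wrist_force: [-0.3, -0.1, 0.5]
width: 1.0
grip_force: 0.0
```

Run:
```python
from look import *
locate("cup",(.492,-.099,.004),["scene","side"])
locate("beaker",(.638,-.072,.048),["wrist","scene","side"])
st=manip.observe(); print(st["position"],st["eef_rot"])
c=W["wrist"]; u=proj(c,st["position"]); print("tcp px",u)
b=np.hstack([cv2.resize(W["wrist"]["img"],(400,250)),cv2.resize(W["side"]["img"][100:300,180:500],(400,250))]);cv2.imwrite("pics/v3.png",b[...,::-1])
pickle.dump(W,open("w3.pkl","wb"))
```

```text
cup ['scene', 'side'] [ 0.4955 -0.0973  0.0043] 0.255
cup ['scene'] [ 0.4901 -0.0911 -0.0015] 0.262
cup ['side'] [ 0.572  -0.0016 -0.0929] 0.19
beaker ['wrist', 'scene', 'side'] [ 0.6373 -0.0721  0.0487] 0.082
beaker ['wrist'] [ 0.6362 -0.0744  0.0431] 0.02
beaker ['scene'] [ 0.6378 -0.0694  0.047 ] 0.046
beaker ['side'] [ 0.6391 -0.0712  0.0456] 0.069
[ 0.63827882 -0.07242819  0.19713912] [3.12881223e-05 6.08511687e-01 7.93544910e-01 3.90584142e-05]
tcp px [[321.06859207 276.65000653]]
```

View pics/v3.png

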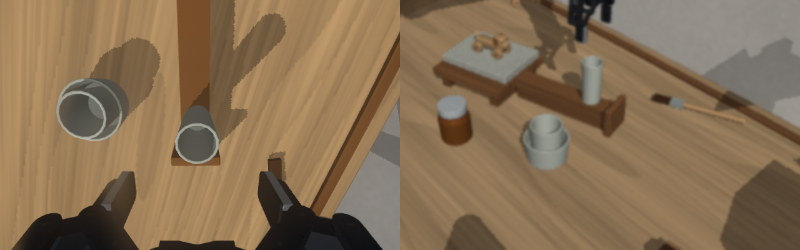

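The cup is nested in the tub at (545,128) in the right half. The beaker rim is at (197,143) in the left half, centred between the fingers.

Emit:
{"name": "move_arm", "arguments": {
  "motion": [
    [[0, 0, 0.09], [0, 0, 0], 1],
    [[0, 0, 0.18], [0, 0, 0], 1],
    [[0, 0, 0.27], [0, 0, 0], 1],
    [[0, 0, 0.314], [0, 0, 0], 1],
    [[0, 0, 0.314], [0, 0, 0], 1],
    [[0, 0, 0.314], [0, 0, 0], 0.2],
    [[0, 0, 0.314], [0, 0, 0], 0.2],
    [[0, 0, 0.314], [0, 0, 0], 0.2],
    [[0, 0, 0.314], [0, 0, 0], 0.2],
    [[0, 0, 0.314], [0, 0, 0], 0.2]
  ]
}}

```text
clock: 9.63
position: [0.6394, -0.0726, 0.1205]
eef_rot: [0.001, 0.609, 0.794, 0.001]
wrist_force: [-0.6, -0.5, 5.3]
width: 0.483
grip_force: 60.7
```

Emit:
{"name": "move_arm", "arguments": {
  "motion": [
    [[0, 0, -0.1], [0, 0, 0], 0.2],
    [[0, 0, -0.22], [0, 0, 0], 0.2],
    [[0, 0, -0.32], [0, 0, 0], 0.2],
    [[0.011, -0.14, -0.32], [0, 0, 0], 0.2],
    [[0.022, -0.28, -0.32], [0, 0, 0], 0.2],
    [[0.034, -0.42, -0.32], [0, 0, 0], 0.2],
    [[0.047, -0.55, -0.32], [0, 0, 0], 0.2],
    [[0.047, -0.598, -0.32], [0, 0, 0], 0.2],
    [[0.047, -0.598, -0.32], [0, 0, 0], 0.2],
    [[0.047, -0.598, -0.32], [0, 0, 0], 0.2]
  ]
}}

```text
clock: 10.47
position: [0.4915, -0.1001, 0.1994]
eef_rot: [0.001, 0.609, 0.793, 0.001]
wrist_force: [0.8, 0.6, -2.0]
width: 0.483
grip_force: 61.0
```

Run:
```python
from look import *
locate("tub",(.491,-.099,0),["scene","side","wrist"])
locate("cup",(.491,-.099,.005),["wrist"])
locate("beaker",(.491,-.1,.128),["wrist","scene"])
st=manip.observe(); print(st["position"],st["wrist_force"],st["width"])
b=np.hstack([cv2.resize(W["wrist"]["img"][:,120:520],(400,400)),cv2.resize(W["side"]["img"][100:300,220:420],(400,400))]);cv2.imwrite("pics/v4.png",b[...,::-1])
pickle.dump(W,open("w4.pkl","wb"))
```

```text
tub ['scene', 'side', 'wrist'] [ 0.4902 -0.1009 -0.0046] 0.574
tub ['scene'] [ 0.4717 -0.072  -0.0331] 0.471
tub ['side'] [ 0.4924 -0.1009 -0.001 ] 0.496
tub ['wrist'] [ 0.4893 -0.1016 -0.0056] 0.706
cup ['wrist'] [ 0.4916 -0.0991  0.0008] 0.348
beaker ['wrist', 'scene'] [ 0.4894 -0.0988  0.1279] 0.098
beaker ['wrist'] [ 0.4894 -0.1012  0.1251] 0.034
beaker ['scene'] [ 0.4903 -0.0964  0.127 ] 0.098
[ 0.49136299 -0.09974245  0.19829055] [ 0.83585724  0.38464515 -1.01976355] 0.48302758785660477
```

View pics/v4.png

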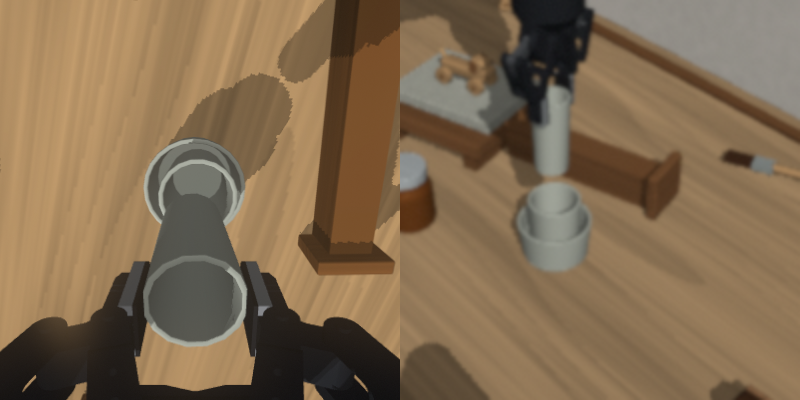

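The beaker is held upright with its rim at (195,300) in the left half. Below it the cup rim centre is at about (198,198), inside the tub. The end stop shows at (345,265).

Run:
```python
from h import *
import pickle
W=pickle.load(open("w4.pkl","rb"));c=W["wrist"]
print("cup rim",atz(c,(318,198),.079),"beaker rim",atz(c,(315,301),.2215), "tub rim", atz(c,(314,184),.05))
```

```text
cup rim [ 0.49205273 -0.09838694  0.079     ] beaker rim [ 0.48920754 -0.09865658  0.2215    ] tub rim [ 0.48800863 -0.09552691  0.05      ]
```

Emit:
{"name": "move_arm", "arguments": {
  "motion": [
    [[0, 0.008, 0.1], [0, 0, 0], 0.2],
    [[0, 0.008, 0.2], [0, 0, 0], 0.2],
    [[0, 0.008, 0.29], [0, 0, 0], 0.2],
    [[0, 0.008, 0.36], [0, 0, 0], 0.2],
    [[0, 0.008, 0.41], [0, 0, 0], 0.2],
    [[0, 0.008, 0.445], [0, 0, 0], 0.2],
    [[0, 0.008, 0.465], [0, 0, 0], 0.2],
    [[0, 0.008, 0.465], [0, 0, 0], 0.2],
    [[0, 0.008, 0.465], [0, 0, 0], 0.2],
    [[0, 0.008, 0.465], [0, 0, 0], 0.2]
  ]
}}

```text
clock: 11.75
position: [0.4937, -0.0995, 0.0831]
eef_rot: [0.001, 0.608, 0.794, 0.0]
wrist_force: [-1.0, -0.5, -1.1]
width: 0.481
grip_force: 61.0
```

Emit:
{"name": "move_arm", "arguments": {
  "motion": [
    [[0, 0, 0.003], [0, 0, 0], 0.2],
    [[0, 0, 0.003], [0, 0, 0], 0.7],
    [[0, 0, 0.003], [0, 0, 0], 1],
    [[0, 0, 0.003], [0, 0, 0], 1],
    [[0, 0, 0.003], [0, 0, 0], 1],
    [[0, 0, -0.08], [0, 0, 0], 1],
    [[0, 0, -0.2], [0, 0, 0], 1],
    [[0, 0, -0.35], [0, 0, 0], 1],
    [[0, 0, -0.5], [0, 0, 0], 1],
    [[0, 0, -0.64], [0, 0, 0], 1]
  ]
}}

```text
clock: 12.58
position: [0.4926, -0.0993, 0.2443]
eef_rot: [0.0, 0.608, 0.794, 0.0]
wrist_force: [0.1, -0.5, -0.0]
width: 1.004
grip_force: 0.0
```

Emit:
{"name": "move_arm", "arguments": {
  "motion": [
    [[0.1, 0.09, -0.1], [0, 0, 0], 1],
    [[0.2, 0.18, -0.2], [0, 0, 0], 1],
    [[0.3, 0.27, -0.22], [0, 0, 0], 1],
    [[0.4, 0.36, -0.22], [0, 0, 0], 1],
    [[0.5, 0.45, -0.22], [0, 0, 0], 1],
    [[0.596, 0.543, -0.22], [0, 0, 0], 1],
    [[0.596, 0.543, -0.22], [0, 0, 0], 1],
    [[0.596, 0.543, -0.22], [0, 0, 0], 1],
    [[0.596, 0.543, -0.22], [0, 0, 0], 1],
    [[0.596, 0.543, -0.22], [0, 0, 0], 1]
  ]
}}

```text
clock: 13.42
position: [0.5847, 0.0789, 0.2973]
eef_rot: [-0.0, 0.609, 0.793, -0.0]
wrist_force: [-0.6, -1.5, 0.2]
width: 1.001
grip_force: 0.0
```

Run:
```python
from look import *
for n in ["wrist","scene","side"]:
  for t in ["board","dog","stand"]:
    M=nets.masks_of(t,n); print(n,t,[(round(m["conf"],2),m["at"],int(m["pixels"].sum())) for m in M])
    if M: W[n][t]=M[0]["pixels"]
locate("beaker",(.491,-.1,.01),["scene","side"])
st=manip.observe(); print(st["position"],st["q"])
cv2.imwrite("pics/w5.png",W["wrist"]["img"][...,::-1])
pickle.dump(W,open("w5.pkl","wb"))
```

```text
wrist board [(0.94, [320.9, 75.2], 14931)]
wrist dog [(0.76, [338.0, 55.8], 3766)]
wrist stand [(0.55, [308.1, 177.9], 11778)]
scene board [(0.96, [395.5, 150.9], 1652)]
scene dog [(0.73, [399.4, 142.8], 281)]
scene stand [(0.77, [375.9, 194.0], 2916)]
side board [(0.58, [252.1, 147.7], 1472)]
side dog [(0.62, [255.4, 135.4], 445), (0.24, [297.8, 211.3], 429)]
side stand [(0.73, [299.3, 172.8], 3347), (0.47, [255.9, 136.4], 372)]
beaker ['scene'] [ 0.4897 -0.095   0.0092] 0.459
[0.58528569 0.07978518 0.29730693] [ 1.35491696e-01  3.60776747e-01  1.78693670e-01  1.38871157e+00
 -1.55504621e-05  1.44379346e+00]
```

View pics/w5.png

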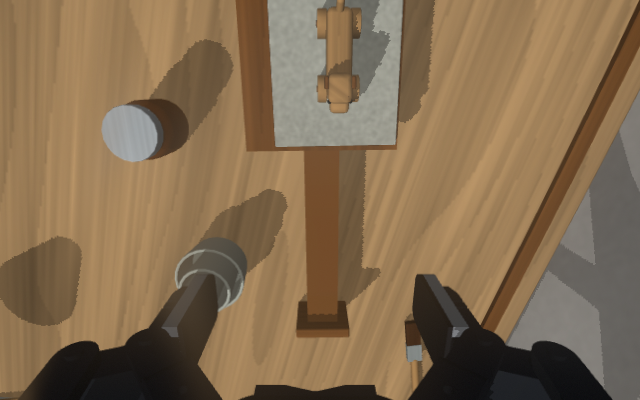

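The wrist view now shows the clear rail with edges (304,150)-(308,300) and (340,150)-(337,300). The stop is at (323,320), and the board's near edge runs from (275,146) to (396,144). The dog stands with its nose at (340,105). The nested stack is at (211,272).

```bash
cat > lines.py <<'E'
from h import *
def edge(c,a,b,w=7,n=60):
    """refine line a->b: peak |gradient| across, robust line; returns 2 px endpoints"""
    g=cv2.GaussianBlur(c["img"].astype(np.float32),(0,0),1.0)
    a,b=np.array(a,float),np.array(b,float); t=(b-a)/np.linalg.norm(b-a); nn=np.array([-t[1],t[0]])
    ts=np.linspace(0,1,n); off=np.arange(-w,w+.01,.25); pts=[]
    for s in ts:
        p=a+(b-a)*s+off[:,None]*nn
        v=cv2.remap(g,p[:,0].astype(np.float32)[None],p[:,1].astype(np.float32)[None],cv2.INTER_LINEAR)[0]
        d=np.abs(np.gradient(v,axis=0)).sum(1); pts.append(off[d.argmax()])
    pts=np.array(pts); k=np.ones(n,bool)
    for _ in range(8):
        f=np.polyfit(ts[k],pts[k],1); r=np.abs(pts-np.polyval(f,ts)); k=r<max(.6,1.5*np.median(r))
    e=[a+(b-a)*s+np.polyval(f,s)*nn for s in (0,1)]
    return e,k.mean()
def wl(c,a,b,z,w=7):
    e,k=edge(c,a,b,w); p=[atz(c,x,z)[:2] for x in e]; return p[0],p[1],k
def ang(p,q): d=q-p; return np.degrees(np.arctan2(d[1],d[0]))
E
python3 - <<'E'
from lines import *
import pickle
W=pickle.load(open("w5.pkl","rb"));c=W["wrist"]
L={"railL":((304,158),(307,290),.05),"railR":((340,158),(337,290),.05),"deckL":((237,10),(246,140),.05),"deckF":((252,151),(300,151),.05),"stopF":((303,318),(343,318),.066),
"bL":((266,10),(275,138),.068),"bR":((402,10),(396,138),.068),"bF":((282,146),(388,145),.068)}
for k,(a,b,z) in L.items():
    p,q,f=wl(c,a,b,z); print(k,np.round(p,4),np.round(q,4),"ang",round(ang(p,q)+(0 if k in("deckF","stopF","bF") else 90),2),round(f,2))
print(c["cam_to_world"][:3,3])
E
```

```text
railL [0.5677 0.0847] [ 0.6142 -0.0812] ang 15.66 0.98
railR [0.6063 0.0951] [ 0.6527 -0.0709] ang 15.62 0.95
deckL [0.4647 0.2125] [0.4997 0.0875] ang 15.65 1.0
deckF [0.5096 0.077 ] [0.5604 0.0972] ang 21.71 0.63
stopF [ 0.6166 -0.1068] [ 0.6655 -0.092 ] ang 16.86 0.68
bL [0.4983 0.2177] [0.5319 0.1008] ang 16.03 0.95
bR [0.6229 0.2511] [0.6564 0.1342] ang 15.96 0.97
bF [0.5421 0.0942] [0.6511 0.1259] ang 16.2 0.93
[0.56165046 0.15790389 0.43909256]
```

Run:
```python
from lines import *
import pickle
W=pickle.load(open("w5.pkl","rb"));c=W["wrist"]
Y=np.array([-.2698,.9629]);X=np.array([.9629,.2698])
for u,z in [((322,r),zz) for r,zz in [(318,.066),(322,.066),(336,.066),(302,.05)]]+[((270,151),.05),((290,151),.05),((370,150),.05)]:
    p=atz(c,u,z)[:2]; print(u,z,p@X,p@Y)
im=c["img"]; print(im[290:345,322].tolist())
# dog: mask centroid near board
for n in ["wrist","scene","side"]:
    ys,xs=np.nonzero(W[n]["dog"]); print(n,xs.min(),xs.max(),ys.min(),ys.max(), np.array([atz(W[n],(xs.mean(),ys.mean()),.09)[:2]@v for v in(X,Y)]))
```

```text
(322, 318) 0.066 0.5891502757743733 -0.27539981721992535
(322, 322) 0.066 0.5891200399607037 -0.28153181403379285
(322, 336) 0.066 0.589012381927829 -0.3034559679070169
(322, 302) 0.05 0.5895200126795318 -0.2622373498947821
(270, 151) 0.05 0.531846063125544 -0.06314932712336213
(290, 151) 0.05 0.5544298672758126 -0.06343169797862848
(370, 150) 0.05 0.6446830885678803 -0.06333763472593516
[[115, 76, 43], [114, 75, 42], [114, 76, 43], [113, 76, 43], [114, 75, 43], [114, 76, 43], [113, 76, 41], [114, 76, 42], [114, 76, 41], [114, 76, 41], [114, 76, 41], [114, 76, 41], [113, 75, 41], [113, 75, 41], [114, 76, 41], [113, 76, 42], [114, 76, 41], [114, 76, 42], [114, 76, 41], [114, 76, 42], [114, 76, 41], [114, 76, 42], [114, 76, 42], [105, 71, 39], [83, 57, 32], [82, 56, 31], [82, 56, 32], [82, 56, 31], [83, 57, 32], [82, 56, 31], [82, 56, 31], [78, 54, 32], [67, 47, 28], [66, 47, 28], [67, 48, 29], [69, 48, 28], [69, 48, 29], [67, 47, 27], [73, 51, 29], [91, 61, 35], [109, 73, 40], [117, 78, 43], [115, 77, 42], [114, 77, 43], [117, 78, 42], [120, 80, 44], [122, 81, 44], [146, 111, 73], [166, 133, 92], [165, 132, 91], [165, 132, 92], [165, 132, 91], [165, 131, 92], [163, 131, 91], [163, 131, 90]]
wrist 316 361 0 112 [0.60561428 0.03209736]
scene 391 409 128 152 [0.6087954  0.02982199]
side 238 268 124 147 [0.60686739 0.02548628]
```

```bash
cat > mv.py <<'E'
from h import *
from scipy.spatial.transform import Rotation as Rn
SY=np.radians(15.65);X=np.array([np.cos(SY),np.sin(SY),0]);Y=np.array([-np.sin(SY),np.cos(SY),0]);Z=np.array([0,0,1.])
U0,V0=.5893,-.0918   # stand origin along X,Y
def pose(x,y,z,mode,tilt=15):
    """stand coords; mode 'side': tool x=-X; 'back': tool x=+Y with tip toward -Y; tilt deg"""
    xt={"side":-X,"back":Y}[mode]; zt=-Z; yt=np.cross(zt,xt); R=np.c_[xt,yt,zt]
    s={"side":1,"back":-1}[mode]
    return np.array((U0+x)*X+(V0+y)*Y+z*Z), Rn.from_matrix(R)*Rn.from_rotvec([0,s*np.radians(tilt),0])
def cmd(p,R):
    st=manip.observe(); q=st["eef_rot"]; R0=Rn.from_quat([q[1],q[2],q[3],q[0]])
    print("shift",np.round(R0.inv().apply(p-st["position"])/.25,3),"turn",np.round((R0.inv()*R).as_rotvec()/1.5,3))
def here():
    st=manip.observe(); p=st["position"]; print("stand xyz",np.round([p@X-U0,p@Y-V0,p[2]],4),st["wrist_force"],st["q"])
E
python3 -c "
from mv import *
here(); p,R=pose(.11,.127,.20,'side',15); cmd(p,R); print(p)"
```

```text
stand xyz [-0.0042  0.0107  0.2973] [-0.66518461 -0.01016412 -0.41028622] [ 1.35491696e-01  3.60776747e-01  1.78693670e-01  1.38871157e+00
 -1.55504621e-05  1.44379346e+00]
shift [0.47  0.452 0.389] turn [ 0.138  0.136 -1.048]
[0.66387966 0.22253838 0.2       ]
```

Emit:
{"name": "move_arm", "arguments": {
  "motion": [
    [[0.05, 0.05, 0], [0, 0, -0.083], 1],
    [[0.1, 0.1, 0], [0, 0, -0.166], 1],
    [[0.15, 0.15, 0], [0, 0, -0.25], 1],
    [[0.2, 0.2, 0], [0, 0, -0.333], 1],
    [[0.25, 0.25, 0], [0, 0, -0.416], 1],
    [[0.3, 0.3, 0.05], [0, 0, -0.5], 1],
    [[0.35, 0.35, 0.1], [0, 0, -0.583], 1],
    [[0.4, 0.4, 0.15], [0, 0, -0.666], 1],
    [[0.44, 0.44, 0.2], [0, 0, -0.75], 1],
    [[0.47, 0.452, 0.25], [0, 0, -0.833], 1]
  ]
}}

```text
clock: 14.95
position: [0.665, 0.2241, 0.2334]
eef_rot: [0.0, 0.026, 1.0, 0.0]
wrist_force: [-0.9, 0.3, -0.2]
width: 1.002
grip_force: 0.0
```

```bash
python3 -c "
from mv import *
here(); p,R=pose(.11,.127,.15,'side',15); cmd(p,R)"
```

```text
stand xyz [0.1115 0.1282 0.2334] [-0.85737011  0.2825188  -0.15026299] [3.24982411e-01 5.81020947e-01 3.80242545e-01 1.36958349e+00
 1.91839006e-04 3.77217866e-01]
shift [ 0.004 -0.007  0.334] turn [ 0.029  0.173 -0.216]
```

Emit:
{"name": "move_arm", "arguments": {
  "motion": [
    [[0, 0, 0.06], [0.006, 0.035, -0.043], 1],
    [[0, 0, 0.12], [0.012, 0.07, -0.086], 1],
    [[0, 0, 0.18], [0.018, 0.105, -0.13], 1],
    [[0, 0, 0.24], [0.024, 0.14, -0.173], 1],
    [[0.004, -0.007, 0.3], [0.029, 0.173, -0.216], 1],
    [[0.004, -0.007, 0.334], [0.029, 0.173, -0.216], 1],
    [[0.004, -0.007, 0.334], [0.029, 0.173, -0.216], 1],
    [[0.004, -0.007, 0.334], [0.029, 0.173, -0.216], 1],
    [[0.004, -0.007, 0.334], [0.029, 0.173, -0.216], 1],
    [[0.004, -0.007, 0.334], [0.029, 0.173, -0.216], 1]
  ]
}}

```text
clock: 15.78
position: [0.6631, 0.221, 0.1539]
eef_rot: [-0.127, -0.131, 0.983, -0.017]
wrist_force: [-0.3, -0.3, -0.1]
width: 0.999
grip_force: 0.0
```

Run:
```python
from mv import *
here(); p,R=pose(.11,.127,.0445,'side',15); cmd(p,R)
c=snap("wrist"); import pickle; pickle.dump(c,open("w6.pkl","wb"))
cv2.imwrite("pics/w6.png",c["img"][...,::-1])
```

```text
stand xyz [0.1089 0.1257 0.1539] [-0.27248767 -0.3247651  -0.06173829] [0.31617418 0.83697405 0.63646753 1.62794623 0.01207523 0.04866452]
shift [-0.116  0.005  0.422] turn [ 0.001  0.003 -0.005]
```

View pics/w6.png

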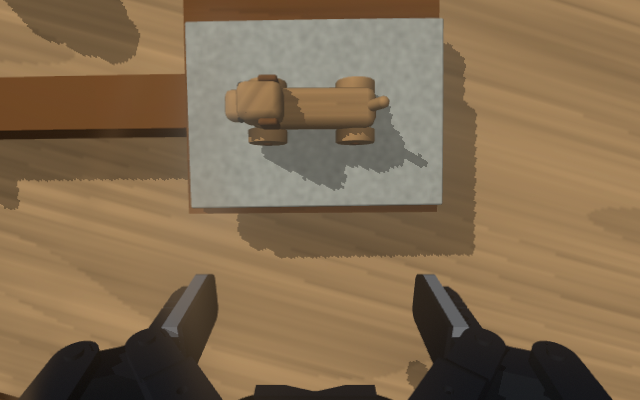

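The wrist view shows the board at columns 187-442 and rows 18-206, with the dog in the middle. The fingers sit symmetrically off its far long edge. I'll descend outside that edge.

Emit:
{"name": "move_arm", "arguments": {
  "motion": [
    [[-0.02, 0.005, 0.08], [0, 0.003, -0.005], 1],
    [[-0.04, 0.005, 0.16], [0, 0.003, -0.005], 1],
    [[-0.066, 0.005, 0.24], [0, 0.003, -0.005], 1],
    [[-0.088, 0.005, 0.32], [0, 0.003, -0.005], 1],
    [[-0.105, 0.005, 0.38], [0, 0.003, -0.005], 1],
    [[-0.11, 0.005, 0.4], [0, 0.003, -0.005], 1],
    [[-0.116, 0.005, 0.422], [0, 0.003, -0.005], 1],
    [[-0.116, 0.005, 0.422], [0, 0.003, -0.005], 1],
    [[-0.116, 0.005, 0.422], [0, 0.003, -0.005], 1],
    [[-0.116, 0.005, 0.422], [0, 0.003, -0.005], 1]
  ]
}}

```text
clock: 16.67
position: [0.664, 0.2225, 0.0435]
eef_rot: [-0.13, -0.135, 0.982, -0.017]
wrist_force: [0.8, 0.4, 1.3]
width: 1.003
grip_force: 0.0
```

```bash
cat > bd.py <<'E'
from lines import *
from mv import *
BX,BY=.065,.090
def boardfit(c,x,y,yaw,edges="LRFB",w=8,z=.068,verb=1):
    """board pose (stand coords) by refining the projected top-edge lines in the image"""
    for it in range(3):
        a=np.radians(yaw); ex=np.array([np.cos(a),np.sin(a)]); ey=np.array([-np.sin(a),np.cos(a)]); ctr=np.array([x,y])
        def W3(bx,by): s=ctr+bx*ex+by*ey; return (U0+s[0])*X+(V0+s[1])*Y+z*Z
        E={"L":((-BX,-.08),(-BX,.08)),"R":((BX,-.08),(BX,.08)),"F":((-.055,-BY),(.055,-BY)),"B":((-.055,BY),(.055,BY))}
        res={}
        for k in edges:
            u=proj(c,np.array([W3(*E[k][0]),W3(*E[k][1])]))
            if (u<6).any() or (u>[633,393]).any():
                # clip to image
                t=np.linspace(0,1,81); P=u[0]+(u[1]-u[0])*t[:,None]; ok=((P>8)&(P<[632,392])).all(1)
                if ok.sum()<20: continue
                u=P[ok][[0,-1]]
            e,f=edge(c,u[0],u[1],w)
            P=[atz(c,p,z) for p in e]; P=np.array([[p@X-U0,p@Y-V0] for p in P]); res[k]=(P,f)
        ys=[];xs=[];vs=[]
        for k,(P,f) in res.items():
            if f<.5: continue
            d=P[1]-P[0]
            if k in "LR": ys.append(np.degrees(np.arctan2(-d[0],d[1]))); xs.append(P.mean(0)@ex-(BX if k=="R" else -BX))
            else: ys.append(np.degrees(np.arctan2(d[1],d[0]))); vs.append(P.mean(0)@ey-(BY if k=="B" else -BY))
        if verb and it==2: print({k:round(f,2) for k,(P,f) in res.items()},"x",np.round(xs,4),"y",np.round(vs,4),"yaw",np.round(ys,2))
        if ys: yaw=float(np.mean(ys))
        if xs and vs: x,y=np.mean(xs)*ex+np.mean(vs)*ey
        w=5
    print("board x %.4f y %.4f yaw %.2f"%(x,y,yaw)); return x,y,yaw
def railx(c,y0,y1,w=5):
    for s in (-1,1):
        P=[(U0+s*.02)*X+(V0+y)*Y+.05*Z for y in (y0,y1)]; u=proj(c,np.array(P)); e,f=edge(c,u[0],u[1],w)
        q=[atz(c,p,.05)@X-U0 for p in e]; print("rail",s,np.round(q,4),round(f,2))
E
python3 - <<'E'
from bd import *
import pickle
boardfit(pickle.load(open("w5.pkl","rb"))["wrist"],.014,.127,.3,"LRF")
c=pickle.load(open("w6.pkl","rb"))
boardfit(c,.014,.127,.3); railx(c,-.03,.025)
here(); p,R=pose(.073,.127,.0445,'side',15); cmd(p,R)
for n in ("scene","side"): c=snap(n); boardfit(c,.014,.127,.3,w=3)
E
```

```text
{'L': np.float64(0.95), 'R': np.float64(0.98), 'F': np.float64(0.98)} x [0.0154 0.0143] y [0.1269] yaw [0.38 0.34 0.48]
board x 0.0140 y 0.1270 yaw 0.40
{'L': np.float64(0.97), 'R': np.float64(0.98), 'F': np.float64(0.88), 'B': np.float64(0.9)} x [0.0158 0.0144] y [0.1272 0.1252] yaw [0.41 0.36 0.31 0.18]
board x 0.0144 y 0.1263 yaw 0.32
rail -1 [-0.0194 -0.0196] 0.98
rail 1 [0.0207 0.0203] 0.98
stand xyz [0.1101 0.1269 0.0435] [0.76818496 0.37617879 1.31529287] [0.31754686 0.88687655 0.45346272 1.40095529 0.01257876 0.04183232]
shift [0.144 0.    0.035] turn [ 0.001 -0.001  0.001]
{'L': np.float64(1.0), 'R': np.float64(0.98), 'F': np.float64(1.0), 'B': np.float64(0.67)} x [0.0175 0.0169] y [0.1015 0.1228] yaw [ 0.22  0.43  0.5  -1.6 ]
board x 0.0174 y 0.1121 yaw -0.11
{'L': np.float64(0.95), 'R': np.float64(0.58), 'F': np.float64(1.0), 'B': np.float64(0.75)} x [-0.0002  0.0145] y [0.1085 0.1238] yaw [0.55 4.88 0.44 0.48]
board x 0.0042 y 0.1163 yaw 1.59
```

Emit:
{"name": "move_arm", "arguments": {
  "motion": [
    [[0.03, 0, 0.008], [0, 0, 0], 1],
    [[0.06, 0, 0.015], [0, 0, 0], 1],
    [[0.08, 0, 0.02], [0, 0, 0], 1],
    [[0.09, 0, 0.022], [0, 0, 0], 1],
    [[0.1, 0, 0.025], [0, 0, 0], 1],
    [[0.11, 0, 0.027], [0, 0, 0], 1],
    [[0.12, 0, 0.029], [0, 0, 0], 1],
    [[0.13, 0, 0.032], [0, 0, 0], 1],
    [[0.14, 0, 0.034], [0, 0, 0], 1],
    [[0.144, 0, 0.035], [0, 0, 0], 1]
  ]
}}

```text
clock: 17.6
position: [0.6273, 0.2121, 0.043]
eef_rot: [-0.132, -0.135, 0.982, -0.018]
wrist_force: [1.7, 1.2, 1.2]
width: 1.003
grip_force: 1.2
```

Run:
```python
from bd import *
here()
c=snap("wrist"); cv2.imwrite("pics/w7.png",c["img"][...,::-1])
import pickle; pickle.dump(c,open("w7.pkl","wb"))
boardfit(c,.003,.1265,.2,"LRFB",w=12); railx(c,-.03,.02)
```

```text
stand xyz [0.0719 0.1269 0.043 ] [1.72605108 1.17569514 1.22240369] [0.31971347 0.81547484 0.29780652 1.31932518 0.01321235 0.04388867]
{'R': np.float64(0.95), 'F': np.float64(0.93), 'B': np.float64(0.78)} x [-0.0019] y [0.1279 0.1253] yaw [ 0.02 -0.07  0.24]
board x -0.0020 y 0.1266 yaw 0.07
rail -1 [-0.0225 -0.0192] 0.63
rail 1 [0.0171 0.0229] 0.65
```

Emit:
{"name": "move_arm", "arguments": {
  "motion": [
    [[-0.03, 0, -0.01], [0, 0, 0], 1],
    [[-0.07, 0, -0.02], [0, 0, 0], 1],
    [[-0.1, 0, -0.025], [0, 0, 0], 1],
    [[-0.1, 0, -0.05], [0, 0, 0], 1],
    [[-0.07, 0, -0.15], [0, 0, 0], 1],
    [[-0.04, 0, -0.27], [0, 0, 0], 1],
    [[-0.01, 0, -0.39], [0, 0, 0], 1],
    [[0.03, 0, -0.51], [0, 0, 0], 1],
    [[0.03, 0, -0.51], [0, 0, 0], 1],
    [[0.03, 0, -0.51], [0, 0, 0], 1]
  ]
}}

```text
clock: 18.48
position: [0.6535, 0.2194, 0.1708]
eef_rot: [-0.13, -0.135, 0.982, -0.017]
wrist_force: [0.8, 1.0, -0.2]
width: 1.001
grip_force: 0.0
```

Run:
```python
from bd import *
here()
c=snap("wrist")
boardfit(c,-.001,.1265,.1,"LRFB",w=8); railx(c,-.03,.02)
for n in nets.masks_of("dog","wrist")[:1]:
    p=atz(c,n["at"],.09); print("dog",p@X-U0,p@Y-V0)
p,R=pose(.06,.27,.20,'back',15); cmd(p,R)
```

```text
stand xyz [0.0992 0.1268 0.1708] [ 0.78296467  1.01421245 -0.16852582] [0.31797898 0.8160715  0.63530956 1.65205334 0.01271997 0.0421656 ]
{'L': np.float64(1.0), 'R': np.float64(0.83), 'F': np.float64(0.95), 'B': np.float64(0.95)} x [-0.0005 -0.0019] y [0.1278 0.1254] yaw [ 0.06 -0.05  0.02  0.29]
board x -0.0014 y 0.1266 yaw 0.08
rail -1 [-0.0197 -0.0194] 1.0
rail 1 [0.0201 0.0201] 1.0
dog 0.0007005688906969176 0.1197334041812863
shift [ 0.18   0.573 -0.085] turn [-0.003 -0.277  1.058]
```

Emit:
{"name": "move_arm", "arguments": {
  "motion": [
    [[0.014, 0.045, -0.05], [0, -0.021, 0.082], 1],
    [[0.028, 0.09, -0.08], [0, -0.043, 0.165], 1],
    [[0.042, 0.134, -0.08], [-0.001, -0.065, 0.247], 1],
    [[0.056, 0.18, -0.08], [-0.001, -0.086, 0.33], 1],
    [[0.07, 0.223, -0.08], [-0.001, -0.108, 0.413], 1],
    [[0.084, 0.27, -0.08], [-0.001, -0.13, 0.495], 1],
    [[0.1, 0.31, -0.08], [-0.002, -0.15, 0.578], 1],
    [[0.112, 0.36, -0.08], [-0.002, -0.173, 0.66], 1],
    [[0.126, 0.4, -0.08], [-0.002, -0.194, 0.743], 1],
    [[0.14, 0.446, -0.08], [-0.002, -0.216, 0.825], 1]
  ]
}}

```text
clock: 19.42
position: [0.5936, 0.318, 0.1947]
eef_rot: [0.048, 0.446, 0.891, -0.069]
wrist_force: [-0.4, 0.4, 0.2]
width: 1.003
grip_force: 0.0
```

Run:
```python
from bd import *
here()
p,R=pose(0,.25,.15,'back',15); cmd(p,R)
```

```text
stand xyz [0.0681 0.2379 0.1947] [-0.42618605  0.41443125  0.24867992] [ 0.56499051  0.59033547  0.28495888  1.33481669 -0.15419897  1.49872345]
shift [ 0.17  -0.222  0.174] turn [-0.002 -0.065  0.248]
```

Emit:
{"name": "move_arm", "arguments": {
  "motion": [
    [[0.05, -0.05, 0], [0, -0.02, 0.08], 1],
    [[0.1, -0.1, 0.04], [-0.001, -0.04, 0.16], 1],
    [[0.14, -0.15, 0.08], [-0.002, -0.055, 0.22], 1],
    [[0.17, -0.2, 0.12], [-0.002, -0.065, 0.248], 1],
    [[0.17, -0.222, 0.174], [-0.002, -0.065, 0.248], 1],
    [[0.17, -0.222, 0.174], [-0.002, -0.065, 0.248], 1],
    [[0.17, -0.222, 0.174], [-0.002, -0.065, 0.248], 1],
    [[0.17, -0.222, 0.174], [-0.002, -0.065, 0.248], 1],
    [[0.17, -0.222, 0.174], [-0.002, -0.065, 0.248], 1],
    [[0.17, -0.222, 0.174], [-0.002, -0.065, 0.248], 1]
  ]
}}

```text
clock: 20.25
position: [0.5276, 0.3121, 0.1523]
eef_rot: [0.104, 0.597, 0.792, -0.077]
wrist_force: [1.0, 1.0, 0.3]
width: 0.997
grip_force: 0.0
```

Run:
```python
from bd import *
here()
p,R=pose(0,.25,.0435,'back',15); cmd(p,R)
```

```text
stand xyz [0.0029 0.25   0.1523] [1.00513696 0.99804839 0.34169089] [ 0.65945315  0.51767341  0.02598584  1.17464758 -0.24127328  1.96394042]
shift [ 0.111 -0.013  0.421] turn [ 0.003 -0.002  0.003]
```

Emit:
{"name": "move_arm", "arguments": {
  "motion": [
    [[0.02, -0.01, 0.08], [0, 0, 0], 1],
    [[0.04, -0.013, 0.16], [0.003, -0.002, 0.003], 1],
    [[0.064, -0.013, 0.24], [0.003, -0.002, 0.003], 1],
    [[0.085, -0.013, 0.32], [0.003, -0.002, 0.003], 1],
    [[0.1, -0.013, 0.38], [0.003, -0.002, 0.003], 1],
    [[0.111, -0.013, 0.421], [0.003, -0.002, 0.003], 1],
    [[0.111, -0.013, 0.421], [0.003, -0.002, 0.003], 1],
    [[0.111, -0.013, 0.421], [0.003, -0.002, 0.003], 1],
    [[0.111, -0.013, 0.421], [0.003, -0.002, 0.003], 1],
    [[0.111, -0.013, 0.421], [0.003, -0.002, 0.003], 1]
  ]
}}

```text
clock: 21.08
position: [0.5247, 0.3115, 0.0442]
eef_rot: [0.104, 0.599, 0.79, -0.078]
wrist_force: [-0.2, -0.2, -0.8]
width: 1.002
grip_force: 0.0
```

Run:
```python
from bd import *
here()
p,R=pose(0,.150,.0435,'back',15); cmd(p,R)
p,R=pose(0,.0,.0435,'back',15); cmd(p,R)
```

```text
stand xyz [0.     0.2502 0.0442] [-0.18644928 -0.19009389 -0.77195705] [ 0.66201798  0.60085954 -0.12873695  0.94152038 -0.24217561  1.97186839]
shift [-0.387 -0.     0.107] turn [ 0.001 -0.    -0.   ]
shift [-0.966 -0.     0.262] turn [ 0.001 -0.    -0.   ]
```

Emit:
{"name": "move_arm", "arguments": {
  "motion": [
    [[-0.039, 0, 0.011], [0, 0, 0], 1],
    [[-0.077, 0, 0.021], [0, 0, 0], 1],
    [[-0.093, 0, 0.026], [0, 0, 0], 1],
    [[-0.098, 0, 0.027], [0, 0, 0], 1],
    [[-0.108, 0, 0.03], [0, 0, 0], 1],
    [[-0.12, 0, 0.033], [0, 0, 0], 1],
    [[-0.135, 0, 0.037], [0, 0, 0], 1],
    [[-0.15, 0, 0.041], [0, 0, 0], 1],
    [[-0.166, 0, 0.045], [0, 0, 0], 1],
    [[-0.181, 0, 0.049], [0, 0, 0], 1]
  ]
}}

```text
clock: 21.92
position: [0.5366, 0.2656, 0.0429]
eef_rot: [0.104, 0.599, 0.79, -0.079]
wrist_force: [-1.5, 3.2, 3.0]
width: 1.0
grip_force: 1.5
```

Run:
```python
from bd import *
here()
c=snap("wrist"); boardfit(c,-.001,.107,.1,"LRB",w=8)
cv2.imwrite("pics/w8.png",c["img"][...,::-1])
for n in nets.masks_of("dog","wrist")[:2]:
    p=atz(c,n["at"],.09); print("dog",n["conf"],n["at"],p@X-U0,p@Y-V0)
for n in ("scene","side"): c=snap(n); boardfit(c,-.001,.107,.1,"LRF",w=5)
p,R=pose(0,.0,.0435,'back',15); cmd(p,R)
```

```text
stand xyz [-0.0009  0.2028  0.0429] [-1.53230502  3.17115315  2.9711198 ] [ 0.59165408  0.57482214 -0.18368364  0.89719126 -0.24866043  1.89931976]
{'L': np.float64(0.6), 'R': np.float64(0.72), 'B': np.float64(0.7)} x [-0.003  -0.0056] y [0.1073] yaw [-1.94 -4.54  0.01]
board x -0.0006 y 0.1074 yaw -2.16
{'L': np.float64(1.0), 'R': np.float64(0.95), 'F': np.float64(1.0)} x [0.0024 0.0017] y [0.081] yaw [ 0.1  -0.1   0.18]
board x 0.0018 y 0.0810 yaw 0.06
{'L': np.float64(0.93), 'R': np.float64(0.6), 'F': np.float64(0.78)} x [-0.0143 -0.0005] y [0.0901] yaw [0.24 4.45 3.39]
board x -0.0113 y 0.0897 yaw 2.69
shift [-0.781  0.007  0.207] turn [-0.002  0.002  0.   ]
```

Emit:
{"name": "move_arm", "arguments": {
  "motion": [
    [[-0.012, 0, -0.003], [0, 0, 0], 1],
    [[-0.027, 0.001, 0.001], [0, 0, 0], 1],
    [[-0.05, 0.002, 0.007], [0, 0, 0], 1],
    [[-0.073, 0.003, 0.014], [0, 0, 0], 1],
    [[-0.096, 0.004, 0.02], [0, 0, 0], 1],
    [[-0.12, 0.005, 0.026], [0, 0, 0], 1],
    [[-0.143, 0.006, 0.032], [0, 0, 0], 1],
    [[-0.166, 0.007, 0.038], [0, 0, 0], 1],
    [[-0.189, 0.008, 0.045], [0, 0, 0], 1],
    [[-0.212, 0.009, 0.051], [0, 0, 0], 1]
  ]
}}

```text
clock: 22.95
position: [0.5535, 0.2133, 0.0443]
eef_rot: [0.104, 0.599, 0.79, -0.08]
wrist_force: [-0.0, 0.8, -0.2]
width: 0.998
grip_force: 0.8
```

```bash
cat > chk.py <<'E'
from bd import *
import sys
here(); st=manip.observe(); y=st["position"]@Y-V0-.0073-.09; print("expected board y",y)
c=snap("scene"); boardfit(c,-.001,y,.1,"LR",w=4)
c=snap("wrist"); boardfit(c,-.001,y,.1,"LRB",w=8)
for cam in ("scene","side"):
    c=snap(cam)
    for n in nets.masks_of("dog",cam)[:1]:
        p=atz(c,n["at"],.09); print("dog",cam,round(n["conf"],2),n["pixels"].sum(),p@X-U0,p@Y-V0)
p,R=pose(0,.0,.0445,'back',15); cmd(p,R)
E
python3 chk.py
```

```text
stand xyz [0.0012 0.1479 0.0443] [-0.03079251  0.77988663 -0.23189744] [ 0.50455302  0.5509323  -0.22514538  0.85753228 -0.25505026  1.80990994]
expected board y 0.05059707287245757
{'L': np.float64(0.98), 'R': np.float64(1.0)} x [0.0047 0.0042] y [] yaw [ 0.06 -0.16]
board x -0.0010 y 0.0506 yaw -0.05
{'L': np.float64(0.65), 'R': np.float64(0.63), 'B': np.float64(0.72)} x [0.0081 0.005 ] y [0.0505] yaw [4.65 7.87 0.52]
board x 0.0025 y 0.0509 yaw 4.34
dog side 0.63 437 0.007343148082736728 0.030345537147106652
shift [-0.573 -0.005  0.154] turn [-0.001  0.001  0.   ]
```

Emit:
{"name": "move_arm", "arguments": {
  "motion": [
    [[-0.012, 0, 0.003], [0, 0, 0], 1],
    [[-0.031, 0, 0.008], [0, 0, 0], 1],
    [[-0.054, 0, 0.014], [0, 0, 0], 1],
    [[-0.077, 0, 0.021], [0, 0, 0], 1],
    [[-0.1, 0, 0.027], [0, 0, 0], 1],
    [[-0.123, -0.001, 0.033], [0, 0, 0], 1],
    [[-0.147, -0.001, 0.039], [0, 0, 0], 1],
    [[-0.17, -0.001, 0.046], [0, 0, 0], 1],
    [[-0.193, -0.002, 0.052], [0, 0, 0], 1],
    [[-0.216, -0.002, 0.058], [0, 0, 0], 1]
  ]
}}

```text
clock: 24.08
position: [0.5679, 0.1592, 0.0443]
eef_rot: [0.104, 0.599, 0.79, -0.08]
wrist_force: [-0.9, 1.1, -0.2]
width: 0.999
grip_force: 1.1
```

```bash
python3 chk.py
```

```text
stand xyz [0.0005 0.0919 0.0443] [-0.94310119  1.10855303 -0.18932586] [ 0.4133021   0.53117491 -0.26304564  0.81574049 -0.25976782  1.71573302]
expected board y -0.0053959730472525474
{'L': np.float64(0.98), 'R': np.float64(0.98)} x [0.004  0.0034] y [] yaw [ 0.03 -0.13]
board x -0.0010 y -0.0054 yaw -0.05
{'L': np.float64(0.53), 'R': np.float64(0.62), 'B': np.float64(0.53)} x [ 0.0018 -0.0021] y [-0.0048] yaw [ 3.02  4.8  -0.02]
board x 0.0001 y -0.0048 yaw 2.60
dog scene 0.93 391 0.006722928623375979 -0.0056045614328713855
dog side 0.93 392 0.00191440494150108 -0.023254520021576477
shift [-0.357 -0.002  0.095] turn [-0.001  0.001  0.   ]
```

Emit:
{"name": "move_arm", "arguments": {
  "motion": [
    [[-0.012, 0, 0.003], [0, 0, 0], 1],
    [[-0.031, 0, 0.008], [0, 0, 0], 1],
    [[-0.054, 0, 0.014], [0, 0, 0], 1],
    [[-0.077, 0, 0.021], [0, 0, 0], 1],
    [[-0.1, 0, 0.027], [0, 0, 0], 1],
    [[-0.123, 0, 0.033], [0, 0, 0], 1],
    [[-0.147, 0, 0.039], [0, 0, 0], 1],
    [[-0.17, 0, 0.046], [0, 0, 0], 1],
    [[-0.193, 0, 0.052], [0, 0, 0], 1],
    [[-0.216, 0, 0.058], [0, 0, 0], 1]
  ]
}}

```text
clock: 25.22
position: [0.5831, 0.1053, 0.0443]
eef_rot: [0.104, 0.599, 0.79, -0.08]
wrist_force: [-0.2, 2.5, -1.0]
width: 0.998
grip_force: 0.8
```

```bash
python3 chk.py
```

```text
stand xyz [0.0006 0.0359 0.0443] [-0.24037243  2.5324049  -0.98570048] [ 0.31938126  0.51944304 -0.28524235  0.78022005 -0.26235365  1.61863031]
expected board y -0.06139334685311709
{'L': np.float64(0.97), 'R': np.float64(0.95)} x [0.0039 0.0031] y [] yaw [-0.11 -0.21]
board x -0.0010 y -0.0614 yaw -0.16
{'L': np.float64(0.75), 'R': np.float64(0.67), 'B': np.float64(0.65)} x [-0.0013 -0.0028] y [-0.0611] yaw [-1.81  9.37  0.2 ]
board x 0.0009 y -0.0612 yaw 2.59
dog scene 0.59 428 0.009124935673874845 -0.06370350808671822
dog side 0.93 517 0.017124804628709356 -0.07254083207707109
shift [-0.141 -0.003  0.037] turn [-0.001  0.001  0.   ]
```

Emit:
{"name": "move_arm", "arguments": {
  "motion": [
    [[-0.015, 0, 0.004], [0, 0, 0], 1],
    [[-0.038, 0, 0.01], [0, 0, 0], 1],
    [[-0.062, 0, 0.017], [0, 0, 0], 1],
    [[-0.085, 0, 0.023], [0, 0, 0], 1],
    [[-0.108, 0, 0.029], [0, 0, 0], 1],
    [[-0.127, 0, 0.034], [0, 0, 0], 1],
    [[-0.145, 0, 0.039], [0, 0, 0], 1],
    [[-0.16, 0, 0.043], [0, 0, 0], 1],
    [[-0.17, 0, 0.046], [0, 0, 0], 1],
    [[-0.176, 0, 0.047], [0, 0, 0], 1]
  ]
}}

```text
clock: 26.35
position: [0.5953, 0.0617, 0.0443]
eef_rot: [0.104, 0.599, 0.79, -0.08]
wrist_force: [-0.3, 1.4, 0.1]
width: 0.993
grip_force: 0.8
```

```bash
python3 chk.py
```

```text
stand xyz [ 0.0006 -0.0094  0.0443] [-0.27097482  1.39358005  0.14861142] [ 0.24272524  0.51535189 -0.29272179  0.75621584 -0.2626077   1.53949646]
expected board y -0.10666351839557692
{'L': np.float64(0.98), 'R': np.float64(1.0)} x [0.0034 0.0026] y [] yaw [-0.06 -0.04]
board x -0.0010 y -0.1067 yaw -0.05
{'L': np.float64(0.68), 'R': np.float64(0.55), 'B': np.float64(0.6)} x [-0.001 -0.005] y [-0.1055] yaw [2.61 3.73 0.08]
board x 0.0002 y -0.1056 yaw 2.14
dog scene 0.65 426 0.003059351357690643 -0.10669613193977225
dog side 0.97 478 0.01597590474216959 -0.12628671887649734
shift [ 0.035 -0.003 -0.01 ] turn [-0.001  0.001  0.   ]
```

Creep in at 0.5 mm per row to find the stop.

Emit:
{"name": "move_arm", "arguments": {
  "motion": [
    [[-0.002, 0, 0.0005], [0, 0, 0], 1],
    [[-0.004, 0, 0.001], [0, 0, 0], 1],
    [[-0.006, 0, 0.0015], [0, 0, 0], 1],
    [[-0.008, 0, 0.002], [0, 0, 0], 1],
    [[-0.01, 0, 0.0025], [0, 0, 0], 1],
    [[-0.012, 0, 0.003], [0, 0, 0], 1],
    [[-0.014, 0, 0.0035], [0, 0, 0], 1],
    [[-0.016, 0, 0.004], [0, 0, 0], 1],
    [[-0.016, 0, 0.004], [0, 0, 0], 1],
    [[-0.016, 0, 0.004], [0, 0, 0], 1]
  ]
}}

```text
clock: 27.48
position: [0.5964, 0.0581, 0.0444]
eef_rot: [0.104, 0.599, 0.79, -0.08]
wrist_force: [0.2, 0.9, -0.7]
width: 0.999
grip_force: 0.8
```

Emit:
{"name": "move_arm", "arguments": {
  "motion": [
    [[-0.001, 0, 0], [0, 0, 0], 1],
    [[-0.003, 0, 0.001], [0, 0, 0], 1],
    [[-0.004, 0, 0.001], [0, 0, 0], 1],
    [[-0.005, 0, 0.001], [0, 0, 0], 1],
    [[-0.006, 0, 0.002], [0, 0, 0], 1],
    [[-0.007, 0, 0.002], [0, 0, 0], 1],
    [[-0.008, 0, 0.002], [0, 0, 0], 1],
    [[-0.008, 0, 0.002], [0, 0, 0], 1],
    [[-0.008, 0, 0.002], [0, 0, 0], 1],
    [[-0.008, 0, 0.002], [0, 0, 0], 1]
  ]
}}

```text
clock: 28.32
position: [0.5968, 0.0565, 0.0444]
eef_rot: [0.104, 0.599, 0.79, -0.08]
wrist_force: [-1.3, 3.6, 0.2]
width: 0.997
grip_force: 1.7
```

Emit:
{"name": "move_arm", "arguments": {
  "motion": [
    [[-0.001, 0, 0], [0, 0, 0], 1],
    [[-0.003, 0, 0.001], [0, 0, 0], 1],
    [[-0.004, 0, 0.001], [0, 0, 0], 1],
    [[-0.005, 0, 0.001], [0, 0, 0], 1],
    [[-0.006, 0, 0.002], [0, 0, 0], 1],
    [[-0.007, 0, 0.002], [0, 0, 0], 1],
    [[-0.008, 0, 0.002], [0, 0, 0], 1],
    [[-0.008, 0, 0.002], [0, 0, 0], 1],
    [[-0.008, 0, 0.002], [0, 0, 0], 1],
    [[-0.008, 0, 0.002], [0, 0, 0], 1]
  ]
}}

```text
clock: 29.15
position: [0.5969, 0.0563, 0.0443]
eef_rot: [0.102, 0.599, 0.791, -0.078]
wrist_force: [-3.0, 8.2, 1.4]
width: 0.994
grip_force: 4.8
```

```bash
python3 chk.py
```

```text
stand xyz [ 0.0006 -0.015   0.0443] [-3.0063704   8.23682666  1.36053146] [ 0.23096663  0.51462325 -0.29294135  0.75333937 -0.25816591  1.52562036]
expected board y -0.1122702020422039
{'L': np.float64(0.97), 'R': np.float64(0.97)} x [0.0036 0.0026] y [] yaw [-0.03 -0.13]
board x -0.0010 y -0.1123 yaw -0.08
{'L': np.float64(0.68), 'R': np.float64(0.62), 'B': np.float64(0.75)} x [-0.0056 -0.0086] y [-0.11] yaw [3.49 8.75 0.26]
board x 0.0022 y -0.1102 yaw 4.16
dog scene 0.62 467 0.0075479002120031335 -0.11669048999310351
dog side 0.85 537 0.012066093201959172 -0.12350114334143929
shift [ 0.058 -0.002 -0.016] turn [-0.001 -0.002  0.001]
```

Emit:
{"name": "move_arm", "arguments": {
  "motion": [
    [[0.01, 0, -0.003], [0, 0, 0], 1],
    [[0.04, 0, -0.01], [0, 0, 0], 1],
    [[0.1, 0, -0.027], [0, 0, 0], 1],
    [[0.16, 0, -0.043], [0, 0, 0], 1],
    [[0.16, 0, -0.1], [0, 0, 0], 1],
    [[0.13, 0, -0.22], [0, 0, 0], 1],
    [[0.1, 0, -0.35], [0, 0, 0], 1],
    [[0.06, 0, -0.48], [0, 0, 0], 1],
    [[0.02, 0, -0.62], [0, 0, 0], 1],
    [[0.02, 0, -0.62], [0, 0, 0], 1]
  ]
}}

```text
clock: 30.28
position: [0.59, 0.0981, 0.201]
eef_rot: [0.109, 0.6, 0.789, -0.075]
wrist_force: [2.1, 0.5, 0.0]
width: 1.001
grip_force: 0.0
```

Run:
```python
from bd import *
here()
c=snap("wrist"); cv2.imwrite("pics/w9.png",c["img"][...,::-1])
boardfit(c,0,-.11,0,"LRFB",w=8)
c=snap("scene"); boardfit(c,0,-.11,0,"LR",w=4)
p,R=pose(0,-.06,.28,'back',0); cmd(p,R)
```

```text
stand xyz [0.0053 0.0271 0.201 ] [2.13421132e+00 5.20437339e-01 6.91788815e-04] [ 0.30578443  0.39177931 -0.0531311   1.12302172 -0.26555699  1.6048535 ]
{'L': np.float64(0.97), 'R': np.float64(0.92), 'F': np.float64(0.65), 'B': np.float64(0.93)} x [ 0.0009 -0.0012] y [-0.1084 -0.1102] yaw [ 0.01 -0.22  0.34  0.19]
board x -0.0000 y -0.1093 yaw 0.08
{'L': np.float64(0.97), 'R': np.float64(0.95)} x [0.0035 0.0026] y [] yaw [0.21 0.14]
board x 0.0000 y -0.1100 yaw 0.18
shift [-0.427 -0.008 -0.237] turn [ 0.002  0.176 -0.   ]
```

Run:
```python
from look import *
from mv import X,Y,U0,V0
locate("beaker",(.492,-.1,.01),["scene","side","wrist"])
locate("jar",(.393,.07,0),["scene","side"])
# stack: predicted hull of the three in place against the union of vessel masks
for n in ["scene","side"]:
    M=np.zeros((400,640),bool)
    for t in ["tub","cup","beaker"]:
        for m in nets.masks_of(t,n):
            ys,xs=np.nonzero(m["pixels"]); 
            if m["conf"]>.4: print(n,t,round(m["conf"],2),m["at"],len(xs),"top",ys.min())
    for t,z in [("tub",0),("cup",.005),("beaker",.010)]:
        k=sil(W[n],np.array([.492,-.1,z]),DIM[t])>.5; ys,xs=np.nonzero(k); print(" expected",t,xs.mean().round(),ys.mean().round(),"top",ys.min())
    D=nets.masks_of("dog",n)[0]["pixels"]; ys,xs=np.nonzero(D)
    h=[(U0+.003+a)*X+(V0-.117+b)*Y+np.array([0,0,.068+c]) for a in(-.02,.02) for b in(-.048,.048) for c in(0,.052)]
    u=proj(W[n],np.array(h)); print(n,"dog box",u.min(0).round(),u.max(0).round(),"mask",xs.min(),ys.min(),xs.max(),ys.max())
```

```text
beaker ['scene', 'side'] [ 0.4935 -0.0986  0.0089] 0.505
beaker ['scene'] [ 0.4913 -0.0962  0.0109] 0.524
beaker ['side'] [ 0.4931 -0.0996  0.0101] 0.485
jar ['scene', 'side'] [ 0.393   0.0698 -0.0033] 0.121
jar ['scene'] [ 0.3767  0.0957 -0.0207] 0.083
jar ['side'] [ 0.4249  0.1338 -0.0598] 0.056
scene tub 0.68 [312.2, 212.5] 645 top 191
scene cup 0.55 [314.4, 198.7] 432 top 184
scene beaker 0.78 [311.6, 182.7] 323 top 174
 expected tub 313.0 204.0 top 186
 expected cup 313.0 198.0 top 180
 expected beaker 313.0 193.0 top 174
scene dog box [362. 167.] [390. 213.] mask 365 174 388 207
side tub 0.79 [298.1, 222.1] 593 top 202
side cup 0.78 [299.5, 214.2] 381 top 194
side beaker 0.64 [406.9, 322.6] 1978 top 294
side beaker 0.62 [296.2, 195.4] 358 top 186
 expected tub 297.0 215.0 top 197
 expected cup 296.0 210.0 top 191
 expected beaker 296.0 205.0 top 185
side dog box [301. 144.] [342. 180.] mask 305 150 338 176
```

```bash
python3 -c "
from station import manip; print(manip.close_job())"
```

```text
the job is handed in; nothing more can be done
None
```

The job is handed in at about 31 s of the 72 s. The cup and beaker are nested upright in the tub. The board is home against the end stop, within about 1 mm of centre and 0.2° of straight by camera, with the dog still standing on it. I did not move the jar or the sanding block.

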